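# Load the jar case and snap its clear cover home

## Robot

A 6-joint arm with a two-finger parallel gripper is mounted at the origin on the work surface. World frame = base frame: x ahead of the robot, y to its left, z up, the work surface at z = 0. Lengths are in m, angles in rad, forces in N, time in s.
With the tool pointing down it reaches from about 0.325 to 1 m from the base axis. Payload 5.1 kg.
Tool frame: the origin (TCP) lies between the finger pads; the fingertips stand 8 mm ahead of it and the grasp point (between the pads) lies 11 mm behind it; z points along the fingers, y is the line along which they close (so a half turn about z gives the same grasp; the last joint's range is limited). The gripper opens to 85 mm and grips with 20 to 120 N. Pads are 22 mm wide; open, the fingers measure 114 mm over their backs; the gripper's body (76 mm by 85 mm) begins 54 mm behind the grasp point. The pads swing forward as they close: fully open they stand 13 mm farther back than shut.
Start: joints at [1.208, 0.124, 1.65, -0, 1.367, -0.083], TCP at [0.18, 0.625, 0.239] pointing down, gripper open.
Joint ranges: [-2.61, 2.61], [-1.02, 2.33], [0.03, 2.71], [-1.35, 4.49], [0.32, 2.68], [-2.91, 2.91]. Speed limits (rad/s): [2.57, 2.57, 3.14, 3.14, 3.14, 3.14].

## Interface

Orientations are given as a rotation vector (axis times angle).
In Python, from bench import observe, snapshot, close_job gives the robot as it stands.
- The arm moves only by the tool jog_arm, never from a script. Its argument "moves" is a list that holds one entry, the list of rows, each a list of 7 numbers: the shift along the world's x, y, z in mm, then the turn, a rotation vector about the world's x, y, z in rad, then the finger opening in mm, from 0 to 85.4. A call has 1 to 12 rows; each row shifts and turns the commanded pose from where the row before left it; what a row does not reach is not made up. A row lasts 1/8 s, in which the tool goes at most 62.5 mm and 10.7 degrees, less where a joint would pass 70% of its speed; a pose out of reach is approached as far as the arm can. A call is refused whole if a number of a shift passes 62.5 or a number of a turn 0.188, either way. A call with a gripper value outside its range is refused whole. The fingers move at their own pace and stop on an object; "newtons" is the grip in N (left out, the last holds). Time passes only in rows, so rows that do not move let the fingers close. It gives the time, the measured TCP pose, the force, the opening and the grip force at its end, in the units of the state.
- observe(): the state, without advancing time (a new reading comes with each control period).
- snapshot(name): name is "side" or "top"; returns a dict with "color" (400x640x3 uint8, red, green, blue), "depth" (400x640 float32, m along the optical axis (not along the pixel's ray), 0 where there is no reading), "intrinsics" (3x3 intrinsics, pixels), "R" (3x3) and "t" (3): a world point X has camera coordinates R X + t. Camera axes: x right, y down, z forward; pixel columns grow to the right and rows downward; lengths in m; the calibration is good to about 2 mm. A picture is of the moment at which its call begins.
- close_job(): hands the job in; it is judged then, once.
The state is a dict: "time": time; "qpos": joint angles; "dq": joint speeds; "effort": joint torques, N m; "tcp_pos": TCP position; "orientation": TCP orientation; "contact_force": force on the tool from outside, world axes, zero at the start; "moment": the same for the moment, N m; "finger_gap": finger opening in m; "grasp_force": force on a finger pad.
Only numpy, scipy, OpenCV 4.12 (cv2) and the standard library are available. Lean on these libraries where they do the work, as an engineer would, in place of code of your own. Each camera call takes 0.05 s, during which the arm holds its last target. There are 200 camera calls.

## Task

Stand the red and the green jar upright in the two empty end cells of the case, one in each, leaving the yellow jar standing in the middle cell. Then fit the clear cover over the jars and press it down until both end clips snap over its rim, and keep pressing it firmly against its seat: finish while still pressing, without letting go of the cover or lifting off. Do not disturb the lure, the spray can or the screwdriver.

Things in the scene. Friction and masses are not known exactly. Their poses are not given: they have to be found in the camera images.
- case: Jar case fixed to the bench. Origin: centre of its underside on the bench; x along its length, y across, z up. White base plate 250 x 96 x 8 mm; on it a black block (166 x 58 mm) of three cells in a row along x, each 50 x 50 mm inside, 4 mm walls, wall tops 34 mm above the bench. At each end an orange sprung clip with a steel roller, top 32 mm above the bench.
- cell0 (a point): Centre of the floor of the end cell on the case's -x side (empty at the start), 54 mm from the case centre. The floor is 8 mm above the bench. x, y, z as the case's axes. 
- cell1 (a point): Centre of the floor of the middle cell, which holds the yellow jar. The floor is 8 mm above the bench. x, y, z as the case's axes. 
- cell2 (a point): Centre of the floor of the end cell on the case's +x side (empty at the start), 54 mm from the case centre. The floor is 8 mm above the bench. x, y, z as the case's axes. 
- case_seat (a point): Case centre at the height of the seat's top, 10 mm above the bench: the cover's underside centre comes here when home. Axes as the case's. Ribs on the block's outside guide the cover: 4 mm proud (174 x 66 mm overall) up to 25 mm above the bench, sloping back to the wall at 34 mm. Cover play when down: 1.5 mm each way in x, 2 mm in y.
- seat: Two black rubber strips (8 x 84 mm, tops 10 mm above the bench) across the ends of the base plate, under the end rims of the cover when home. Origin: centre of the case, 8 mm above the bench.
- clip_near (a joint): Clip at the case's -x end: outward slide in m, 0 closed, at most 0.007; spring 4.5 N closed, +1 N per mm. Roller 12 mm across, centre 20 mm above the bench, 104 mm from the case centre, overlapping the cover's rim by 3 mm. The rim meets the rollers 15 mm above the seat, needs 10 to 20 N in all, most at 12 mm; the push falls to nothing by 8 mm and the clips spring back over the rim in the last 5 mm, before the seat.
- clip_far (a joint): The same clip at the +x end of the case.
- cover_grip (a point): Centre of the orange grip bar on the clear cover (about 220 g, loose, starts upright on the bench). Bar 60 mm long (cover x), 14 mm wide (y), 28 mm high; this point is 78 mm above the cover's underside, the bar's top 92 mm, the roof below the bar 64 mm. x along the cover's length, z up. The cover fits either way round.
- cover_base (a point): Centre of the cover's underside (open). Clear shell 183 x 76 mm outside, 177 x 70 mm inside, 61 mm deep inside, with an orange rim 4 mm thick around its foot: 202 x 88 mm over the rim ends. x along the length, z up.
- cover: The cover; origin at the centre of its underside, same frame as cover_base.
- jar_red_mid (a point): Red jar with a cap of the same colour and a white label: plain upright cylinder 40 mm across, 58 mm tall, about 90 g. This point is its centre, 29 mm above its underside; z is the jar's axis (up). Starts on the bench.
- jar_green_mid (a point): Green jar with a cap of the same colour and a white label: plain upright cylinder 40 mm across, 58 mm tall, about 90 g. This point is its centre, 29 mm above its underside; z is the jar's axis (up). Starts on the bench.
- jar_yellow_mid (a point): Yellow jar with a cap of the same colour and a white label: plain upright cylinder 40 mm across, 58 mm tall, about 90 g. This point is its centre, 29 mm above its underside; z is the jar's axis (up). Stands in the middle cell from the start and stays there.
- lure: Bystander: orange fishing lure with black head, about 100 mm long and 26 mm thick, lying on a 20 mm wood slab beyond the case. Origin on its underside.
- can: Bystander: yellow spray can with green band, 52 mm across, 150 mm tall. Origin at the centre of its foot.
- driver: Bystander: screwdriver, 170 mm long, lying on the bench. Origin under its middle.
There are look-alikes about, which are no part of the job. Of the things that look like the cover, the smaller one is meant. Of the things shaped like the part that bears jar_red_mid, the red one is meant.

How it is judged:
By the outcome, as a careful person would: the job done as asked, in the order asked, and still so for the second after the job is handed in, while the arm keeps its last pose, push and grip.
It also fails if it takes over 67 s, if anything falls off the work surface, if the arm or the gripper's body presses on something with over 40 N, if the wrist force passes 120 N, or if a joint passes its speed limit or range.

## Working session

There is one attempt and no reset: what is moved stays moved. The work goes in short steps, Python scripts to look and compute and a tool call to move; the robot and the scene stay as the last step left them, time stands still between calls to the robot, and variables do not carry over. Pictures are saved under pics/ and viewed, at most 10 in all, crops included, and the job is handed in when it is done.

Besides the shell and the picture viewer there is one more tool, called after "Call:" by a JSON object that holds its "op" and its "data", one argument or row to a line. jog_arm: Moves the arm, as the interface text tells. Its arguments: {"type":"object","properties":{"moves":{"type":"array","items":{"type":"array","items":{"type":"array","items":{"type":"number"}}}},"newtons":{"type":"number"}},"required":["moves"]}

```bash
ls; mkdir -p pics; cat > h.py <<'E'
import numpy as np, cv2
from bench import observe, snapshot, close_job
def cloud(s):
    K,R,t,d=s["intrinsics"],s["R"],s["t"],s["depth"]
    v,u=np.mgrid[0:400,0:640]
    c=np.stack([(u-K[0,2])/K[0,0]*d,(v-K[1,2])/K[1,1]*d,d],-1)
    P=(c-t)@R
    P[d==0]=np.nan
    return P
def save(s,n): cv2.imwrite(f"pics/{n}.png",s["color"][...,::-1])
E
python3 - <<'E'
from h import *
for n in("side","top"):
    s=snapshot(n); save(s,n); np.savez(n,**s)
    print(n,s["R"].round(3).tolist(),s["t"].round(3),s["intrinsics"].round(1).tolist(),(-s["R"].T@s["t"]).round(3))
print(observe())
E
```

```text
pics
side [[0.991, -0.131, 0.005], [-0.068, -0.545, -0.836], [0.112, 0.828, -0.549]] [-0.549  0.163  1.223] [[498.5, 0.0, 316.1], [0.0, 498.5, 202.9], [0.0, 0.0, 1.0]] [ 0.418 -0.996  0.811]
top [[-0.019, -1.0, -0.014], [-0.987, 0.021, -0.158], [0.158, 0.01, -0.987]] [0.09  0.558 1.275] [[503.7, 0.0, 314.5], [0.0, 503.7, 199.9], [0.0, 0.0, 1.0]] [0.351 0.065 1.349]
{'time': 0.1, 'qpos': array([ 1.20839355e+00,  1.24452684e-01,  1.65156127e+00,  3.82084188e-05,
        1.36749041e+00, -8.26063181e-02]), 'dq': array([ 8.32931840e-04, -1.34937561e-04, -3.45611844e-03,  2.29295139e-05,
        2.21070115e-04, -3.55146887e-04]), 'effort': array([ 4.50352059e-05, -4.24935901e+01, -3.66649961e+01, -3.06315383e-05,
        4.08837368e-03,  1.98960277e-05]), 'tcp_pos': array([0.1793331 , 0.62420677, 0.23815355]), 'orientation': array([-4.38018980e-01, -3.11044298e+00,  2.91547801e-03]), 'contact_force': array([-0.24797598, -0.15193739,  0.27880532]), 'moment': array([0.02105944, 0.00990708, 0.02158333]), 'grasp_force': 0.0, 'finger_gap': 0.08548316204551461}
```

View pics/top.png

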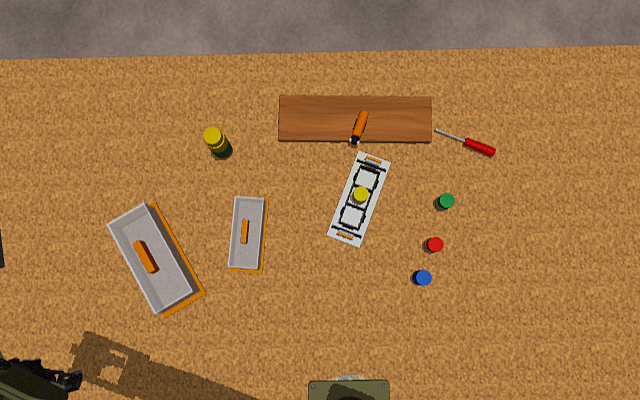

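View pics/side.png

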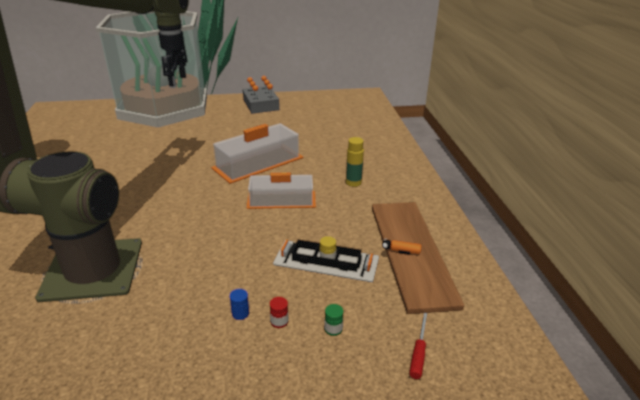

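The top view shows the small cover with its grip bar at (244,231) and the larger look-alike at (147,257). The red jar is at (434,244), green at (446,201), the blue look-alike at (423,278), and the case's yellow jar at (361,195). In the side view the small cover's bar is at (281,178), red jar (279,312), green (334,319), blue (240,304) and case (327,258). I choose the small cover and the red jar, not blue. Next I measure these points and make one crop to check them.

```bash
cat >> h.py <<'E'
def blob(s,P,box,h0,h1,smin=120,zmin=-1,vmin=60):
    """pts of hue range in box (u0,v0,u1,v1)"""
    hsv=cv2.cvtColor(s["color"],cv2.COLOR_RGB2HSV)
    m=(hsv[...,0]>=h0)&(hsv[...,0]<=h1)&(hsv[...,1]>smin)&(hsv[...,2]>vmin)&(P[...,2]>zmin)
    k=np.zeros_like(m);k[box[1]:box[3],box[0]:box[2]]=1
    return m&k
E
python3 - <<'E'
from h import *
T=dict(np.load("top.npz"));S=dict(np.load("side.npz"))
PT,PS=cloud(T),cloud(S)
def rep(n,P,m):
    q=P[m]; z=np.nanpercentile(q[:,2],95)
    t=q[q[:,2]>z-.006]
    (c,w,a)=cv2.minAreaRect((t[:,:2]*1000).astype(np.float32))
    print(n,len(q),"ztop",z.round(4),"n",len(t),"mid",np.round(c,1),"size",np.round(w,1),"ang",round(a,1))
rep("redT",PT,blob(T,PT,(420,230,450,260),0,6,150,.03)|blob(T,PT,(420,230,450,260),172,180,150,.03))
rep("greenT",PT,blob(T,PT,(430,185,462,217),45,85,120,.03))
rep("yelT",PT,blob(T,PT,(345,180,378,210),22,33,150,.03))
rep("barT",PT,blob(T,PT,(235,210,256,252),3,18,170,.07))
rep("redS",PS,blob(S,PS,(265,290,295,330),0,6,120,.03)|blob(S,PS,(265,290,295,330),172,180,120,.03))
rep("greenS",PS,blob(S,PS,(320,300,350,340),45,85,100,.03))
rep("yelS",PS,blob(S,PS,(315,232,342,255),22,33,120,.03))
rep("barS",PS,blob(S,PS,(265,170,297,186),3,18,140,.07))
# white plate of case
h=cv2.cvtColor(T["color"],cv2.COLOR_RGB2HSV)
b=np.zeros((400,640),bool);b[140:260,315:400]=1
m=b&(h[...,1]<40)&(h[...,2]>110)&(PT[...,2]<.02)&(PT[...,2]>0)
q=PT[m];print("plate",cv2.minAreaRect((q[:,:2]*1000).astype(np.float32)),np.median(q[:,2]))
m2=b&(PT[...,2]>.026)&(PT[...,2]<.04)&(h[...,2]<90)
q=PT[m2];print("block",cv2.minAreaRect((q[:,:2]*1000).astype(np.float32)),np.median(q[:,2]),len(q))
b=np.zeros((400,640),bool);b[185:285,215:280]=1
m=b&(PT[...,2]>.055)&(PT[...,2]<.07)
q=PT[m];print("roof",cv2.minAreaRect((q[:,:2]*1000).astype(np.float32)),np.median(q[:,2]),len(q))
a=cv2.resize(T["color"][140:290,310:470],None,fx=3,fy=3);c=cv2.resize(T["color"][140:290,200:300],None,fx=3,fy=3)
cv2.imwrite("pics/crop1.png",np.hstack([c,a])[...,::-1])
E
```

```text
redT 186 ztop 0.0623 n 122 mid [ 437.4 -226.3] size [36.5 36.2] ang 87.0
greenT 173 ztop 0.0617 n 135 mid [ 550.3 -263.4] size [36.6 36.4] ang 12.1
yelT 182 ztop 0.0701 n 125 mid [571.4 -40.4] size [36.8 35. ] ang 66.7
barT 117 ztop 0.0958 n 76 mid [477.2 256.5] size [13.8 55.6] ang 85.6
redS 314 ztop 0.0612 n 194 mid [ 442.1 -231.8] size [35.9 36.5] ang 23.6
greenS 309 ztop 0.0612 n 202 mid [ 554.7 -267.6] size [35.5 36.2] ang 0.4
yelS 244 ztop 0.0697 n 130 mid [576.2 -45.5] size [36.9 39.4] ang 23.4
barS 183 ztop 0.0955 n 76 mid [483.4 252.9] size [20.5 54.8] ang 86.0
plate ((569.1708374023438, -40.12175750732422), (94.72636413574219, 250.74989318847656), 67.88735961914062) 0.007874422616985927
block ((595.1875, -44.260215759277344), (86.66199493408203, 247.7641143798828), 79.64789581298828) 0.03298632540810767 348
roof ((479.01690673828125, 256.70751953125), (77.11648559570312, 183.07923889160156), 84.58316802978516) 0.06433027634486042 1955
```

View pics/crop1.png

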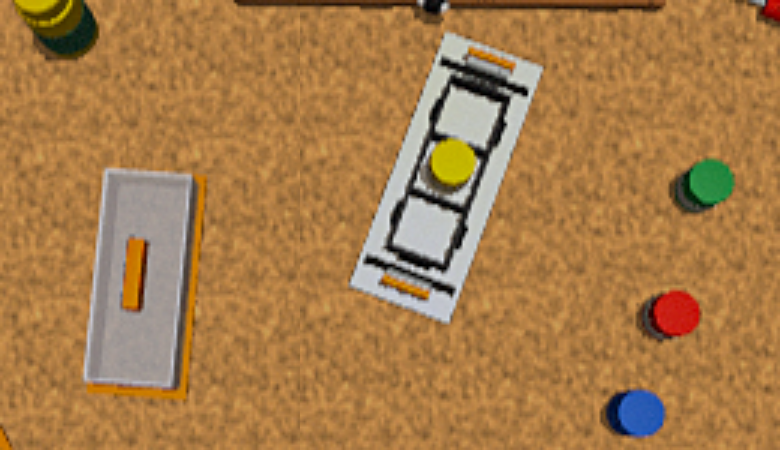

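The crop confirms the choice: red jar, not blue, and the small cover with the orange bar. The top-view heights fit the text (jar tops 62, yellow 70, bar 96, plate 8 mm). The side view gives the same heights, with about 5 mm of offset in x/y between the cameras. So I go to the mean of the two views and refine near the jar.

Call:
{"op": "jog_arm", "data": {
  "moves": [
    [[34,-47,0,0,0,-0.107,70],[34,-47,0,0,0,0,70],[34,-47,0,0,0,0,70],[34,-47,0,0,0,0,70],[34,-47,0,0,0,0,70],[34,-47,0,0,0,0,70],[34,-47,0,0,0,0,70],[34,-47,0,0,0,0,70],[0,-50,0,0,0,0,70],[0,-50,0,0,0,0,70],[0,-50,0,0,0,0,70],[0,-50,0,0,0,0,70]]
  ],
  "newtons": 40
}}

```text
time: 1.6
tcp_pos: [0.451, 0.0472, 0.2389]
orientation: [-0.603, -3.083, 0.0]
contact_force: [0.6, 0.7, 0.1]
finger_gap: 0.0697
grasp_force: 0.0
```

Call:
{"op": "jog_arm", "data": {
  "moves": [
    [[-2,-46,0,0,0,0,70],[-2,-46,0,0,0,0,70],[-2,-46,0,0,0,0,70],[-2,-46,-10,0,0,0,70],[-2,-46,-50,0,0,0,70],[-1,-46,-60,0,0,0,70],[0,0,-19,0,0,0,70],[0,0,0,0,0,0,70]]
  ]
}}

```text
time: 2.6
tcp_pos: [0.4396, -0.2147, 0.1128]
orientation: [-0.604, -3.079, -0.003]
contact_force: [-0.2, 0.3, 0.4]
finger_gap: 0.0698
grasp_force: 0.0
```

```bash
python3 - <<'E'
from h import *
s=snapshot("side");save(s,"s2");t=snapshot("top");save(t,"t2")
a=cv2.resize(s["color"][200:350,200:330],None,fx=3,fy=3);c=cv2.resize(t["color"][190:340,370:500],None,fx=3,fy=3)
cv2.imwrite("pics/crop2.png",np.hstack([a,c])[...,::-1]);print(observe()["tcp_pos"])
E
```

```text
[ 0.4416854  -0.21528638  0.11598755]
```

View pics/crop2.png

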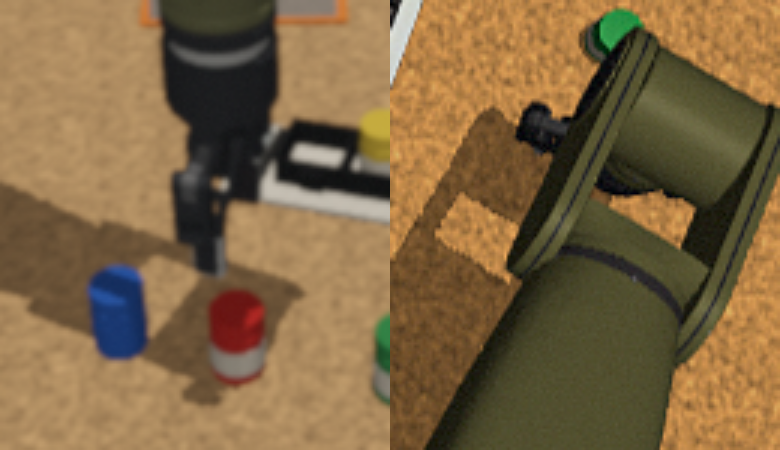

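The crop shows the finger tip at (210,270) in the left (side) part, behind and short of the red jar at (237,300). In the top part the arm hides the jar. I project the tool's points into the side view to calibrate.

```bash
python3 - <<'E'
from h import *
from scipy.spatial.transform import Rotation as Ro
s=snapshot("side")
o=[observe() for _ in range(6)]
print([x["tcp_pos"].round(4).tolist() for x in o])
p=np.mean([x["tcp_pos"] for x in o],0);R=Ro.from_rotvec(o[0]["orientation"]).as_matrix();print(R.round(3).tolist())
def pr(X):
    c=s["R"]@X+s["t"];return (s["intrinsics"]@c/c[2])[:2].round(1)
for sg in(-1,1):
  for dz in(-.005,.0,.008): print(sg,dz,pr(p+R[:,2]*dz+sg*R[:,1]*.035))
P=cloud(s)
d=P[280:296,260:282]
# dark finger points: near tip
m=(s["color"].sum(-1)<200)&(P[...,2]>.08)&(P[...,2]<.15)
m[:,:250]=0;m[:,310:]=0;m[:250]=0
q=P[m];print(len(q),np.nanmedian(q,0),np.nanmin(q,0),np.nanmax(q,0))
v,u=np.where(m);print(u.min(),u.max(),v.min(),v.max())
E
```

```text
[[0.4421, -0.2154, 0.1167], [0.4421, -0.2154, 0.1167], [0.4421, -0.2154, 0.1167], [0.4421, -0.2154, 0.1167], [0.4421, -0.2154, 0.1167], [0.4421, -0.2154, 0.1167]]
[[-0.927, 0.376, 0.003], [0.376, 0.927, -0.002], [-0.003, -0.0, -1.0]]
-1 -0.005 [270.9 286.6]
-1 0.0 [271.  288.5]
-1 0.008 [271.2 291.4]
1 -0.005 [281.6 264.6]
1 0.0 [281.7 266.5]
1 0.008 [281.8 269.3]
132 [ 0.45411551 -0.1860438   0.13567927] [ 0.41901755 -0.26288319  0.11690529] [ 0.4672013  -0.1794944   0.14986842]
266 287 254 290
```

The finger tip falls within about 1 px of its projection, so the side view agrees with the arm. I take red at about (441,-230) mm and grasp.

Call:
{"op": "jog_arm", "data": {
  "moves": [
    [[-1,-15,0,0,0,0,70],[0,0,-30,0,0,0,70],[0,0,-30,0,0,0,70],[0,0,-19,0,0,0,70],[0,0,0,0,0,0,70],[0,0,0,0,0,0,38],[0,0,0,0,0,0,34],[0,0,0,0,0,0,34],[0,0,0,0,0,0,34],[0,0,0,0,0,0,34]]
  ],
  "newtons": 40
}}

```text
time: 4.0
tcp_pos: [0.4412, -0.2315, 0.0377]
orientation: [0.603, 3.08, -0.002]
contact_force: [0.0, 1.2, 5.9]
finger_gap: 0.0387
grasp_force: 40.6
```

Call:
{"op": "jog_arm", "data": {
  "moves": [
    [[0,0,20,0,0,0,34],[0,0,40,0,0,0,34],[16,42,5,0,0,0,34],[16,42,0,0,0,0,34],[16,42,0,0,0,0,34],[16,42,0,0,0,0,34],[16,41,-5,0,0,0,34],[0,0,0,0,0,0,34],[0,0,0,0,0,0,34]]
  ]
}}

```text
time: 5.12
tcp_pos: [0.5195, -0.0216, 0.0955]
orientation: [-0.603, -3.083, 0.001]
contact_force: [-0.0, -0.8, -0.5]
finger_gap: 0.0392
grasp_force: 40.7
```

```bash
cat >> h.py <<'E'
def top(P,m,hh=.006):
    q=P[m]; q=q[~np.isnan(q[:,0])]; z=np.percentile(q[:,2],95); t=q[q[:,2]>z-hh]
    c,w,a=cv2.minAreaRect((t[:,:2]*1000).astype(np.float32)); return z.round(4),np.round(c,1),np.round(w,1),len(t)
def red(s,P,b): return blob(s,P,b,0,6,120,.03)|blob(s,P,b,172,180,120,.03)
E
python3 - <<'E'
from h import *
s=snapshot("side");t=snapshot("top");np.savez("side2",**s)
a=cv2.resize(s["color"][170:320,240:400],None,fx=2.4,fy=2.4);c=cv2.resize(t["color"][130:280,310:470],None,fx=2.4,fy=2.4)
cv2.imwrite("pics/crop3.png",np.hstack([a,c])[...,::-1]);print(observe()["tcp_pos"])
P=cloud(s)
print(top(P,red(s,P,(260,170,400,320))),top(P,blob(s,P,(300,200,360,270),22,33,120,.03)))
E
```

```text
[ 0.51950712 -0.0223504   0.09566013]
(np.float64(0.1296), array([522.6, -50.8]), array([8. , 0.1]), 7) (np.float64(0.0697), array([575.6, -44.6]), array([38.1, 36.7]), 137)
```

View pics/crop3.png

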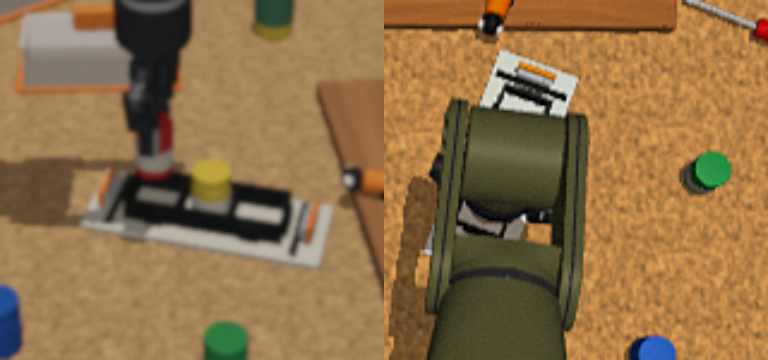

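The red jar hangs upright in the fingers above the near end cell; the left part shows jar bottom at (155,178) and yellow at (212,175). Next I fit the jar's cylinder and the case plate in the side view.

```bash
python3 - <<'E'
from h import *
from scipy.optimize import least_squares
s=dict(np.load("side2.npz"));P=cloud(s);h=cv2.cvtColor(s["color"],cv2.COLOR_RGB2HSV)
b=np.zeros((400,640),bool);b[215:250,290:318]=1
p0=np.array([.5195,-.0222])
def cyl(z0,z1,c0,b):
    m=b&(P[...,2]>z0)&(P[...,2]<z1)&(np.hypot(P[...,0]-c0[0],P[...,1]-c0[1])<.026)&((h[...,1]>90)|(h[...,2]>90))
    q=P[m];r=least_squares(lambda c:np.hypot(q[:,0]-c[0],q[:,1]-c[1])-.02,c0,loss="soft_l1",f_scale=.001)
    return r.x.round(4),len(q),np.sqrt(np.mean(r.fun**2)).round(4),q.min(0).round(3),q.max(0).round(3)
print("red",cyl(.066,.09,p0,b))
b[:]=0;b[230:262,310:350]=1
print("yel",cyl(.042,.066,np.array([.575,-.044]),b))
s0=dict(np.load("side.npz"));P=cloud(s0);h=cv2.cvtColor(s0["color"],cv2.COLOR_RGB2HSV)
b[:]=0;b[290:330,262:298]=1
print("red0",cyl(.025,.05,np.array([.441,-.231]),b))
b[:]=0;b[300:340,316:352]=1
print("green0",cyl(.025,.05,np.array([.5535,-.2665]),b))
b[:]=0;b[230:285,265:390]=1
m=b&(h[...,1]<60)&(h[...,2]>100)&(P[...,2]>0.003)&(P[...,2]<.014)
m=cv2.morphologyEx(m.astype(np.uint8),cv2.MORPH_OPEN,np.ones((2,2)))>0
q=P[m];print("plate",cv2.minAreaRect((q[:,:2]*1000).astype(np.float32)),np.median(q[:,2]),len(q))
E
```

```text
red (array([ 0.521 , -0.0206]), 114, np.float64(0.0016), array([ 0.501, -0.045,  0.066]), array([ 0.54 , -0.017,  0.089]))
yel (array([ 0.5773, -0.0415]), 142, np.float64(0.0026), array([ 0.557, -0.065,  0.042]), array([ 0.596, -0.026,  0.066]))
red0 (array([ 0.4435, -0.2287]), 166, np.float64(0.0011), array([ 0.424, -0.25 ,  0.025]), array([ 0.463, -0.232,  0.05 ]))
green0 (array([ 0.5567, -0.2646]), 145, np.float64(0.0011), array([ 0.537, -0.287,  0.025]), array([ 0.574, -0.264,  0.05 ]))
plate ((602.378662109375, -119.8262939453125), (71.0282974243164, 246.9829864501953), 108.40076446533203) nan 1040
```

Both ways of reckoning give a shift of about (+4,-1.5) mm. The descent is 50 mm.

Call:
{"op": "jog_arm", "data": {
  "moves": [
    [[4,-1.5,0,0,0,0,34],[0,0,-20,0,0,0,34],[0,0,-15,0,0,0,34],[0,0,-10,0,0,0,34],[0,0,-4,0,0,0,34],[0,0,0,0,0,0,34],[0,0,0,0,0,0,34]]
  ]
}}

```text
time: 6.1
tcp_pos: [0.5244, -0.0231, 0.0473]
orientation: [0.603, 3.082, 0.0]
contact_force: [0.3, 0.3, -0.5]
finger_gap: 0.0386
grasp_force: 40.7
```

Call:
{"op": "jog_arm", "data": {
  "moves": [
    [[0,0,0,0,0,0,60],[0,0,0,0,0,0,60],[0,0,0,0,0,0,60],[0,0,35,0,0,0,65],[0,0,35,0,0,0,70],[6,-49,0,0,0,0,70],[6,-49,0,0,0,0,70],[6,-49,0,0,0,0,70],[6,-49,0,0,0,0,70],[6,-49,0,0,0,0,70],[0,0,0,0,0,0,70]]
  ]
}}

```text
time: 7.48
tcp_pos: [0.554, -0.2712, 0.117]
orientation: [0.61, 3.081, -0.001]
contact_force: [-1.3, 1.2, -1.0]
finger_gap: 0.0696
grasp_force: 0.0
```

```bash
python3 - <<'E'
from h import *
t=snapshot("top");P=cloud(t);print(observe()["tcp_pos"])
print(top(P,red(t,P,(330,180,380,240))),top(P,blob(t,P,(345,180,378,210),22,33,150,.03)))
E
```

```text
[ 0.5537631  -0.26932553  0.11667948]
(np.float64(0.0697), array([520.5, -19.8]), array([36.1, 36.6]), 138) (np.float64(0.07), array([572.1, -39.7]), array([35.6, 36. ]), 120)
```

Red stands in its cell: its top is as high as yellow's, within 1.5 mm of the cell centre. Now green.

Call:
{"op": "jog_arm", "data": {
  "moves": [
    [[1,1,-20,0,0,0,70],[0,0,-30,0,0,0,70],[0,0,-29,0,0,0,70],[0,0,0,0,0,0,70],[0,0,0,0,0,0,38],[0,0,0,0,0,0,34],[0,0,0,0,0,0,34],[0,0,0,0,0,0,34],[0,0,0,0,0,0,34]]
  ]
}}

```text
time: 8.65
tcp_pos: [0.556, -0.2675, 0.0394]
orientation: [0.603, 3.08, -0.001]
contact_force: [0.0, 2.3, 6.5]
finger_gap: 0.0388
grasp_force: 40.6
```

Call:
{"op": "jog_arm", "data": {
  "moves": [
    [[0,0,20,0,0,0,34],[0,0,40,0,0,0,34],[13,41,0,0,0,0,34],[14,41,0,0,0,0,34],[13,41,0,0,0,0,34],[14,41,0,0,0,0,34],[13,40,0,0,0,0,34],[0,0,0,0,0,0,34],[0,0,0,0,0,0,34]]
  ]
}}

```text
time: 9.78
tcp_pos: [0.6217, -0.0634, 0.0981]
orientation: [0.603, 3.083, -0.001]
contact_force: [-0.3, -0.3, -1.2]
finger_gap: 0.0387
grasp_force: 40.6
```

```bash
python3 - <<'E'
from h import *
from scipy.optimize import least_squares
s=snapshot("side");P=cloud(s);h=cv2.cvtColor(s["color"],cv2.COLOR_RGB2HSV)
p=observe()["tcp_pos"];print(p)
c0=p[:2]+.001
m=(P[...,2]>.067)&(P[...,2]<.09)&(np.hypot(P[...,0]-c0[0],P[...,1]-c0[1])<.026)&((h[...,1]>90)|(h[...,2]>90))
q=P[m];r=least_squares(lambda c:np.hypot(q[:,0]-c[0],q[:,1]-c[1])-.02,c0,loss="soft_l1",f_scale=.001)
print(r.x.round(4),len(q),np.sqrt(np.mean(r.fun**2)))
E
```

```text
[ 0.62160624 -0.06390459  0.09803497]
[ 0.6221 -0.0618] 114 0.0014660981710351807
```

Call:
{"op": "jog_arm", "data": {
  "moves": [
    [[1,0,-10,0,0,0,34],[0,0,-20,0,0,0,34],[0,0,-12,0,0,0,34],[0,0,-8,0,0,0,34],[0,0,0,0,0,0,34],[0,0,0,0,0,0,34]]
  ]
}}

```text
time: 10.58
tcp_pos: [0.6229, -0.0632, 0.0475]
orientation: [0.604, 3.083, -0.0]
contact_force: [0.2, 0.2, -0.8]
finger_gap: 0.0385
grasp_force: 40.6
```

Call:
{"op": "jog_arm", "data": {
  "moves": [
    [[0,0,0,0,0,0,60],[0,0,0,0,0,0,60],[0,0,0,0,0,0,60],[0,0,40,0,0,0,60],[0,0,50,0,0,0,60],[-20,45,40,0,0,0.151,60],[-20,45,0,0,0,0.151,60],[-20,45,0,0,0,0,60],[-20,45,0,0,0,0,60],[-20,45,0,0,0,0,60],[-20,45,0,0,0,0,50],[-20,45,0,0,0,0,50]]
  ]
}}

```text
time: 12.08
tcp_pos: [0.4824, 0.2526, 0.1774]
orientation: [0.133, 3.138, 0.0]
contact_force: [0.6, 0.1, -0.1]
finger_gap: 0.0502
grasp_force: 0.0
```

```bash
python3 - <<'E'
from h import *
t=snapshot("top");P=cloud(t);o=observe();print(o["tcp_pos"],o["orientation"])
for n,m in(("red",red(t,P,(330,180,380,240))),("yel",blob(t,P,(345,180,378,210),22,33,150,.03)),("grn",blob(t,P,(350,150,395,200),45,85,120,.03))): print(n,top(P,m))
s=snapshot("side");P=cloud(s);np.savez("side3",**s)
m=blob(s,P,(265,165,297,186),3,18,140,.07);print(m.sum(),top(P,m,.004))
E
```

```text
[0.48009468 0.25676023 0.17738488] [-0.12779812 -3.13755694 -0.00581506]
red (np.float64(0.0696), array([520.3, -19.6]), array([36.1, 37.1]), 135)
yel (np.float64(0.0701), array([571.5, -40.1]), array([36.6, 36.3]), 123)
grn (np.float64(0.0697), array([618. , -59.1]), array([36.3, 35. ]), 127)
177 (np.float64(0.0956), array([483.2, 251.6]), array([19.4, 55. ]), 55)
```

All three jars stand in their cells (tops 70 mm). Settling over the bar before the descent.

Call:
{"op": "jog_arm", "data": {
  "moves": [
    [[0,0,-10,0,0,0,50],[0,0,-20,0,0,0,50],[0,0,-10,0,0,0,50],[0,0,0,0,0,0,50],[0,0,0,0,0,0,50]]
  ]
}}

```text
time: 12.8
tcp_pos: [0.4835, 0.2509, 0.1373]
orientation: [0.134, 3.139, 0.0]
contact_force: [0.4, 0.4, -0.0]
finger_gap: 0.0501
grasp_force: 0.0
```

```bash
python3 - <<'E'
from h import *
s=snapshot("side");o=observe();p=o["tcp_pos"];print(p,o["orientation"])
def pr(X):
    c=s["R"]@X+s["t"];return (s["intrinsics"]@c/c[2])[:2].round(1)
print(pr(p),pr(np.array([.482,.252,.092])))
cv2.imwrite("pics/crop4.png",cv2.resize(s["color"][120:220,230:330],None,fx=5,fy=5)[...,::-1])
E
```

```text
[0.48372277 0.25111228 0.13768781] [1.33900425e-01 3.13785629e+00 6.27708291e-04]
[280.1 160.1] [280.1 174. ]
```

View pics/crop4.png

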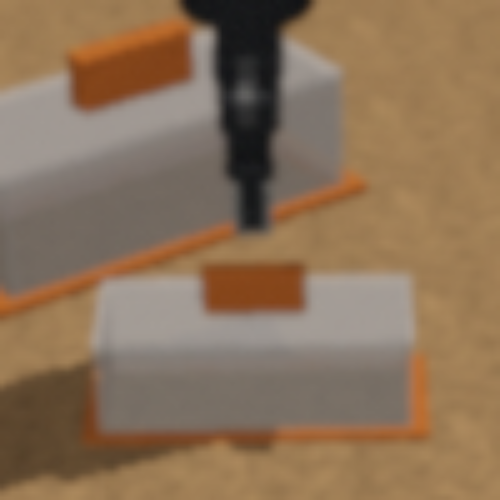

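The finger stands at column 253 of the crop, over the bar (205–305, centre 255), and the small cover is the one below it. Descending and gripping.

Call:
{"op": "jog_arm", "data": {
  "moves": [
    [[0,0,-30,0,0,0,50],[0,0,-20,0,0,0,50],[0,0,-13,0,0,0,50],[0,0,0,0,0,0,50],[0,0,0,0,0,0,20],[0,0,0,0,0,0,8],[0,0,0,0,0,0,8],[0,0,0,0,0,0,8],[0,0,0,0,0,0,8],[0,0,0,0,0,0,8]]
  ],
  "newtons": 100
}}

```text
time: 14.1
tcp_pos: [0.4836, 0.2515, 0.0748]
orientation: [0.133, 3.138, 0.001]
contact_force: [-1.8, 0.9, 3.3]
finger_gap: 0.0122
grasp_force: 100.2
```

Call:
{"op": "jog_arm", "data": {
  "moves": [
    [[0,0,15,0,0,0,8],[0,0,30,0,0,0,8],[0,0,40,0,0,0,8],[15,-49,5,0,0,0,8],[15,-49,0,0,0,-0.1,8],[15,-49,0,0,0,-0.1,8],[15,-49,0,0,0,-0.1,8],[15,-49,0,0,0,0,8],[15,-49,0,0,0,0,8],[0,0,0,0,0,0,8],[0,0,0,0,0,0,8],[0,0,0,0,0,0,8]]
  ]
}}

```text
time: 15.6
tcp_pos: [0.5726, -0.0417, 0.1639]
orientation: [-0.599, -3.083, -0.0]
contact_force: [-0.1, -0.6, -2.4]
finger_gap: 0.012
grasp_force: 99.3
```

```bash
python3 - <<'E'
from h import *
s=snapshot("side");np.savez("s5",**s);t=snapshot("top");np.savez("t5",**t);o=observe();print(o["tcp_pos"],o["orientation"])
a=cv2.resize(s["color"][170:300,240:400],None,fx=2.5,fy=2.5);c=cv2.resize(t["color"][130:260,290:450],None,fx=2.5,fy=2.5)
cv2.imwrite("pics/crop5.png",np.hstack([a,c])[...,::-1])
E
```

```text
[ 0.57282653 -0.04165375  0.16413287] [-5.98114503e-01 -3.08385044e+00 -1.06894815e-04]
```

View pics/crop5.png

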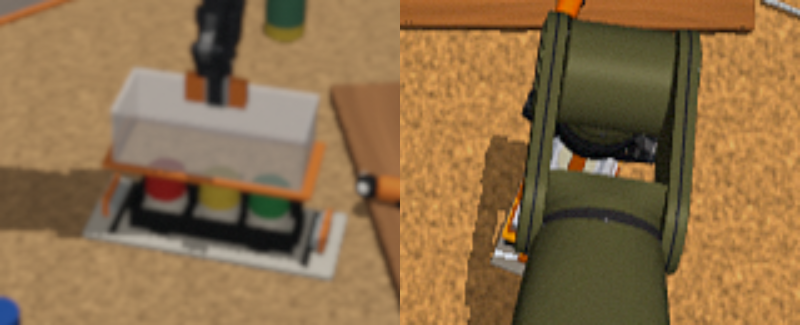

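The side part shows the cover level above the case, finger centred on the bar (column 215 of 186–246), with all three jars under it. I measure the near edges of the rim and the plate in the same view to get the relative offset.

```bash
cat > m.py <<'E'
from h import *
def edge(s,m,z,lab,c=np.array([.573,-.044]),a=np.deg2rad(-22.1)):
    K,R,t=s["intrinsics"],s["R"],s["t"]
    n,l,st,_=cv2.connectedComponentsWithStats(m.astype(np.uint8),connectivity=8)
    m=l==1+np.argmax(st[1:,4])
    v,u=np.where(m)
    us=np.unique(u);vb=np.array([v[u==k].max() for k in us])+.5
    o=-R.T@t
    def ray(u,v):
        d=np.stack([(u-K[0,2])/K[0,0],(v-K[1,2])/K[1,1],np.ones_like(u,float)],-1)@R
        return (o+d*((z-o[2])/d[:,2])[:,None])[:,:2]
    q=ray(us.astype(float),vb)-c
    X=np.array([[np.cos(a),np.sin(a)],[-np.sin(a),np.cos(a)]])@q.T
    y0=np.percentile(X[1],8)
    near=np.abs(X[1]-y0)<.006
    p=np.polyfit(X[0][near],X[1][near],1)
    near=np.abs(X[1]-np.polyval(p,X[0]))<.003
    p=np.polyfit(X[0][near],X[1][near],1);x=X[0][near]
    print(lab,"px",m.sum(),"x range mm",(x.min()*1e3).round(1),(x.max()*1e3).round(1),"mid",(500*(x.min()+x.max())).round(1),"y at mid",(1e3*np.polyval(p,x.mean())).round(1),"slope deg",np.degrees(p[0]).round(2),"rms",(1e3*np.std(X[1][near]-np.polyval(p,x))).round(2))
def hsv(s): return cv2.cvtColor(s["color"],cv2.COLOR_RGB2HSV)
def box(b):
    k=np.zeros((400,640),bool);k[b[1]:b[3],b[0]:b[2]]=1;return k
E
python3 - <<'E'
from m import *
s=dict(np.load("s5.npz"));h=hsv(s)
print(h[236:250,318].tolist()); print(h[262:276,318].tolist())
rim=(h[...,0]<14)&(h[...,1]>150)&(h[...,2]>110)&box((275,215,372,252))
edge(s,rim,.0893,"rim")
for f in("side.npz","s5.npz"):
    s=dict(np.load(f));h=hsv(s)
    edge(s,(h[...,1]<60)&(h[...,2]>90)&box((265,225,390,290)),0.0,"plate "+f)
E
```

```text
[[15, 51, 149], [14, 51, 146], [14, 54, 138], [12, 78, 131], [11, 132, 129], [11, 183, 128], [12, 203, 117], [11, 198, 85], [11, 160, 43], [21, 106, 24], [23, 96, 24], [20, 88, 26], [22, 104, 27], [23, 113, 27]]
[[135, 32, 16], [105, 30, 17], [18, 33, 39], [20, 31, 74], [20, 30, 102], [21, 30, 111], [19, 31, 115], [18, 30, 129], [19, 28, 156], [18, 29, 157], [17, 48, 137], [16, 94, 144], [16, 114, 159], [16, 115, 167]]
rim px 352 x range mm -82.9 -24.9 mid -53.9 y at mid -71.3 slope deg -0.91 rms 1.22
plate side.npz px 1084 x range mm -123.1 120.9 mid -1.1 y at mid -41.9 slope deg 0.04 rms 1.04
plate s5.npz px 1047 x range mm -134.2 64.6 mid -34.8 y at mid 90.4 slope deg -0.59 rms 1.4
```

```bash
cat > e.py <<'E'
from m import *
from scipy.ndimage import map_coordinates
def setup(s,z):
    K,R,t=s["intrinsics"],s["R"],s["t"];o=-R.T@t
    c=np.array([.573,-.044]);a=np.deg2rad(-22.1);M=np.array([[np.cos(a),np.sin(a)],[-np.sin(a),np.cos(a)]])
    def ray(u,v):
        d=np.array([(u-K[0,2])/K[0,0],(v-K[1,2])/K[1,1],1.])@R
        return 1e3*M@((o+d*((z-o[2])/d[2]))[:2]-c)
    def proj(x,y):
        X=np.r_[c+M.T@np.array([x,y])/1e3,z];q=R@X+t;return (K@q/q[2])[:2]
    return ray,proj
def scan(s,img,z,p0,p1,lab):
    """strongest step of img along p0->p1 (case mm on plane z)"""
    ray,proj=setup(s,z)
    w=np.linspace(0,1,81);uv=np.array([proj(*(np.array(p0)*(1-k)+np.array(p1)*k)) for k in w])
    f=map_coordinates(img.astype(float),[uv[:,1],uv[:,0]],order=1)
    f=cv2.GaussianBlur(f[None],(0,0),3)[0];g=np.gradient(f);i=np.argmax(np.abs(g))
    return (np.array(p0)*(1-w[i])+np.array(p1)*w[i]).round(1),round(g[i],1)
E
python3 - <<'E'
from e import *
s=dict(np.load("s5.npz"));h=hsv(s).astype(float);b=s["color"].astype(float)
ob=b[...,0]-b[...,2]   # orangeness
z=.0893-.0
print("rim near edge",[scan(s,ob,z,(x,-60),(x,-40),"") for x in(-85,-60,60,85)])
print("rim -x end",[scan(s,ob,z,(-120,y),(-85,y),"") for y in(-38,-30,-20)])
print("rim +x end",[scan(s,ob,z,(120,y),(85,y),"") for y in(-38,-30,-20,0)])
s=dict(np.load("side.npz"));h=hsv(s).astype(float)
for z in(0,.008):
  print(z,"plate near",[scan(s,h[...,1],z,(x,-62),(x,-36),"") for x in(-110,-60,0,60,110)])
  print(z,"plate -x",[scan(s,h[...,1],z,(-145,y),(-112,y),"") for y in(-40,-25,10,30)])
  print(z,"plate +x",[scan(s,h[...,1],z,(145,y),(112,y),"") for y in(-40,-25,10,30)])
E
```

```text
rim near edge [(array([-85. , -46.5]), np.float64(-0.6)), (array([-60. , -44.5]), np.float64(1.9)), (array([ 60. , -42.2]), np.float64(3.4)), (array([ 85. , -41.7]), np.float64(3.1))]
rim -x end [(array([-104.7,  -38. ]), np.float64(1.3)), (array([-105.1,  -30. ]), np.float64(1.7)), (array([-100.3,  -20. ]), np.float64(-4.0))]
rim +x end [(array([ 96.8, -38. ]), np.float64(2.2)), (array([ 96.8, -30. ]), np.float64(4.7)), (array([ 87.6, -20. ]), np.float64(-6.4)), (array([87.2,  0. ]), np.float64(-6.0))]
0 plate near [(array([-110. ,  -42.8]), np.float64(-3.9)), (array([-60. , -42.8]), np.float64(-3.3)), (array([  0. , -43.8]), np.float64(-3.7)), (array([ 60. , -43.1]), np.float64(-4.1)), (array([110. , -43.5]), np.float64(-3.5))]
0 plate -x [(array([-126.8,  -40. ]), np.float64(-4.2)), (array([-129.7,  -25. ]), np.float64(-5.6)), (array([-115.7,   10. ]), np.float64(-9.9)), (array([-118.6,   30. ]), np.float64(-11.3))]
0 plate +x [(array([124.4, -40. ]), np.float64(-4.9)), (array([124.8, -25. ]), np.float64(-6.6)), (array([124.4,  10. ]), np.float64(-6.1)), (array([125.2,  30. ]), np.float64(-6.4))]
0.008 plate near [(array([-110. ,  -52.2]), np.float64(-4.1)), (array([-60., -51.]), np.float64(-3.8)), (array([  0. , -52.9]), np.float64(-3.6)), (array([ 60. , -52.2]), np.float64(-4.2)), (array([110. , -50.6]), np.float64(-3.5))]
0.008 plate -x [(array([-126.4,  -40. ]), np.float64(-5.5)), (array([-126.8,  -25. ]), np.float64(-5.5)), (array([-114.9,   10. ]), np.float64(-11.4)), (array([-115.3,   30. ]), np.float64(-11.4))]
0.008 plate +x [(array([125.6, -40. ]), np.float64(-6.3)), (array([125.6, -25. ]), np.float64(-6.4)), (array([125.6,  10. ]), np.float64(-6.4)), (array([125.6,  30. ]), np.float64(-6.0))]
```

Case and cover agree in yaw within about a degree. The two views give a relative offset of about +2.5 mm along the case's x and about -1 mm in y, within the 5 mm lead-in. I lower in stages and watch the force.

Call:
{"op": "jog_arm", "data": {
  "moves": [
    [[2,-2,0,0,0,-0.008,8],[0,0,-15,0,0,0,8],[0,0,-20,0,0,0,8],[0,0,-15,0,0,0,8],[0,0,0,0,0,0,8],[0,0,0,0,0,0,8],[0,0,0,0,0,0,8]]
  ]
}}

```text
time: 16.58
tcp_pos: [0.5759, -0.0449, 0.1152]
orientation: [0.613, 3.079, 0.0]
contact_force: [-0.2, 0.3, -1.9]
finger_gap: 0.0123
grasp_force: 99.3
```

```bash
python3 - <<'E'
from h import *
s=snapshot("side");np.savez("s6",**s);t=snapshot("top");np.savez("t6",**t);o=observe();print(o["tcp_pos"],o["contact_force"],o["moment"])
a=cv2.resize(s["color"][190:290,250:390],None,fx=5,fy=5,interpolation=cv2.INTER_CUBIC)
cv2.imwrite("pics/crop6.png",a[...,::-1])
E
```

```text
[ 0.57570846 -0.04489457  0.11501545] [-0.15251692  0.27532546 -2.13863703] [-0.05844839 -0.06176572 -0.01696392]
```

View pics/crop6.png

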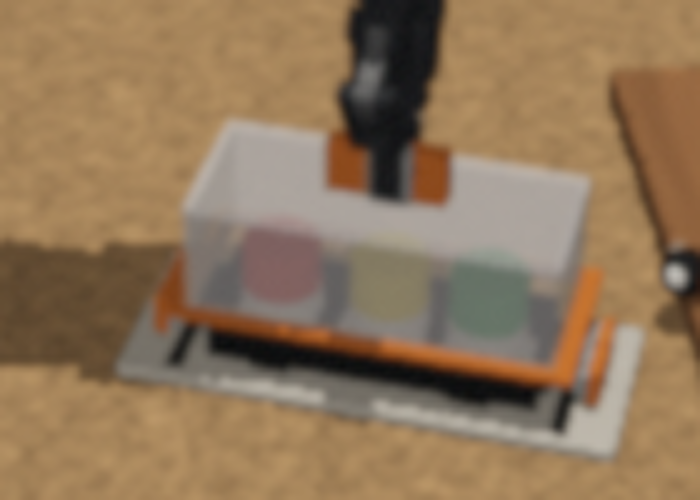

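The picture shows the cover low over the block with all jars inside. The rim's right end runs (600,270)–(575,385), by the right clip at (600,360), and the left clip is at (165,310). One more relative measurement at this lower height.

```bash
python3 - <<'E'
from e import *
s=dict(np.load("s6.npz"));b=s["color"].astype(float);ob=b[...,0]-b[...,2];z=.1150-.0748
for x in(-85,-60,-30,30,60,85): print(x,scan(s,ob,z,(x,-56),(x,-32),""),scan(s,b.sum(-1),z,(x,-56),(x,-32),""))
print("-x",[scan(s,ob,z,(-120,y),(-92,y),"") for y in(-42,-38,-34,-28)])
print("+x",[scan(s,ob,z,(120,y),(92,y),"") for y in(-42,-38,-34,-28)])
h=hsv(s).astype(float)
print("plate near",[scan(s,h[...,1],0,(x,-62),(x,-36),"") for x in(-110,-60,0,60,110)])
print("plate -x",[scan(s,h[...,1],0,(-145,y),(-112,y),"") for y in(-40,-35)], "plate +x",[scan(s,h[...,1],0,(145,y),(112,y),"") for y in(-40,-30)])
E
```

```text
-85 (array([-85. , -42.5]), np.float64(3.3)) (array([-85. , -42.5]), np.float64(4.3))
-60 (array([-60. , -43.4]), np.float64(3.4)) (array([-60. , -43.1]), np.float64(5.6))
-30 (array([-30. , -43.1]), np.float64(4.0)) (array([-30. , -42.8]), np.float64(7.2))
30 (array([ 30. , -42.8]), np.float64(4.2)) (array([ 30. , -42.5]), np.float64(8.2))
60 (array([ 60. , -42.5]), np.float64(4.0)) (array([ 60. , -41.9]), np.float64(7.9))
85 (array([ 85. , -43.1]), np.float64(4.2)) (array([ 85. , -42.2]), np.float64(7.3))
-x [(array([-105.,  -42.]), np.float64(4.7)), (array([-106.,  -38.]), np.float64(4.5)), (array([-107.,  -34.]), np.float64(4.3)), (array([-109.2,  -28. ]), np.float64(3.4))]
+x [(array([108.8, -42. ]), np.float64(-5.6)), (array([101.1, -38. ]), np.float64(6.7)), (array([101.1, -34. ]), np.float64(8.1)), (array([100.8, -28. ]), np.float64(8.1))]
plate near [(array([-110. ,  -44.4]), np.float64(-3.2)), (array([-60. , -41.8]), np.float64(-3.4)), (array([  0. , -43.8]), np.float64(-4.0)), (array([ 60. , -43.1]), np.float64(-4.1)), (array([110. , -42.5]), np.float64(-3.3))]
plate -x [(array([-127.7,  -40. ]), np.float64(-5.1)), (array([-129.3,  -35. ]), np.float64(-5.8))] plate +x [(array([124., -40.]), np.float64(-5.0)), (array([124.8, -30. ]), np.float64(-6.4))]
```

Call:
{"op": "jog_arm", "data": {
  "moves": [
    [[-0.5,2,0,0,0,0,8],[0,0,-5,0,0,0,8],[0,0,-4,0,0,0,8],[0,0,0,0,0,0,8],[0,0,0,0,0,0,8]]
  ]
}}

```text
time: 17.3
tcp_pos: [0.5746, -0.0428, 0.105]
orientation: [-0.613, -3.081, 0.0]
contact_force: [-0.0, 0.8, -2.2]
finger_gap: 0.0122
grasp_force: 99.3
```

Call:
{"op": "jog_arm", "data": {
  "moves": [
    [[0,0,-2,0,0,0,8],[0,0,-2,0,0,0,8],[0,0,0,0,0,0,8],[0,0,0,0,0,0,8]]
  ]
}}

```text
time: 17.8
tcp_pos: [0.5747, -0.0428, 0.1012]
orientation: [0.613, 3.081, -0.0]
contact_force: [-0.1, 0.3, -3.8]
finger_gap: 0.0119
grasp_force: 99.3
```

Call:
{"op": "jog_arm", "data": {
  "moves": [
    [[0,0,-1.5,0,0,0,8],[0,0,-1.5,0,0,0,8],[0,0,0,0,0,0,8],[0,0,0,0,0,0,8]]
  ],
  "newtons": 120
}}

```text
time: 18.3
tcp_pos: [0.5751, -0.0428, 0.0993]
orientation: [0.613, 3.08, 0.0]
contact_force: [-2.4, 1.2, 6.0]
finger_gap: 0.0115
grasp_force: 119.7
```

Call:
{"op": "jog_arm", "data": {
  "moves": [
    [[-1,0.4,0,0,0,0,8],[0,0,-1,0,0,0,8],[0,0,-1,0,0,0,8],[0,0,-1,0,0,0,8],[0,0,0,0,0,0,8]]
  ]
}}

```text
time: 18.92
tcp_pos: [0.576, -0.0431, 0.0985]
orientation: [0.612, 3.075, -0.001]
contact_force: [-2.3, -1.0, 12.1]
finger_gap: 0.0117
grasp_force: 120.9
```

Call:
{"op": "jog_arm", "data": {
  "moves": [
    [[0,0,-1,0,0,0,8],[0,0,-1,0,0,0,8],[0,0,0,0,0,0,8],[0,0,0,0,0,0,8]]
  ]
}}

```text
time: 19.42
tcp_pos: [0.5759, -0.0428, 0.0963]
orientation: [0.612, 3.076, -0.0]
contact_force: [-2.8, 0.6, 10.1]
finger_gap: 0.012
grasp_force: 120.4
```

```bash
python3 - <<'E'
from h import *
o=observe();print({k:np.round(o[k],4) for k in("tcp_pos","orientation","contact_force","moment")})
s=snapshot("side");cv2.imwrite("pics/crop7.png",cv2.resize(s["color"][190:290,250:390],None,fx=5,fy=5,interpolation=cv2.INTER_CUBIC)[...,::-1])
E
```

```text
{'tcp_pos': array([ 0.5759, -0.0428,  0.0963]), 'orientation': array([ 6.1170e-01,  3.0755e+00, -1.0000e-04]), 'contact_force': array([-2.7941,  0.5939, 10.1043]), 'moment': array([-0.1774,  0.0709, -0.0508])}
```

View pics/crop7.png

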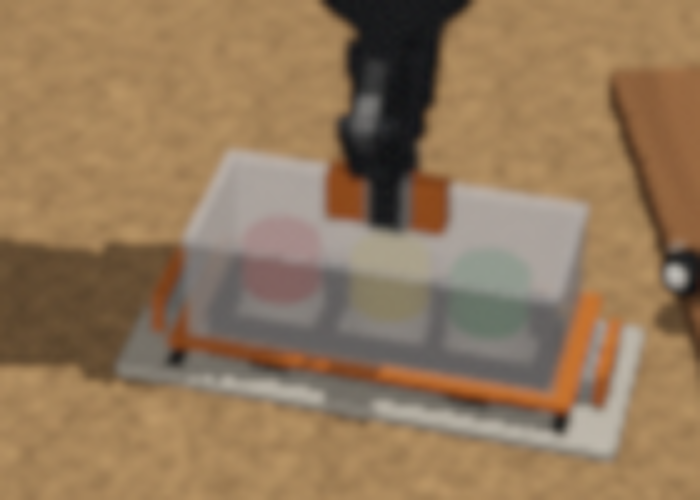

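The picture shows the cover sunk level into the clips (rim ends at (180,335) and (575,395)), jars upright inside. The force is past its peak, so I keep on down.

Call:
{"op": "jog_arm", "data": {
  "moves": [
    [[-0.5,0.2,-1,0,0,0,8],[0,0,-1.5,0,0,0,8],[0,0,-1.5,0,0,0,8],[0,0,-1.5,0,0,0,8],[0,0,0,0,0,0,8],[0,0,0,0,0,0,8]]
  ]
}}

```text
time: 20.23
tcp_pos: [0.5729, -0.0423, 0.0861]
orientation: [-0.613, -3.081, 0.001]
contact_force: [5.4, -1.3, -9.8]
finger_gap: 0.0118
grasp_force: 117.7
```

The cover passed the rollers and is now being pulled down. Next I relieve the side force and press onto the seat.

Call:
{"op": "jog_arm", "data": {
  "moves": [
    [[0.8,-0.3,-1.5,0,0,0,8],[0,0,-1.5,0,0,0,8],[0,0,-1,0,0,0,8],[0,0,0,0,0,0,8],[0,0,0,0,0,0,8]]
  ]
}}

```text
time: 20.85
tcp_pos: [0.5739, -0.0424, 0.0846]
orientation: [-0.613, -3.081, 0.0]
contact_force: [-1.8, 0.6, 5.8]
finger_gap: 0.0118
grasp_force: 119.6
```

Call:
{"op": "jog_arm", "data": {
  "moves": [
    [[0,0,-1,0,0,0,8],[0,0,-1,0,0,0,8],[0,0,-1,0,0,0,8],[0,0,0,0,0,0,8],[0,0,0,0,0,0,8]]
  ]
}}

```text
time: 21.48
tcp_pos: [0.574, -0.0422, 0.0845]
orientation: [-0.612, -3.08, 0.0]
contact_force: [-10.2, 2.6, 20.7]
finger_gap: 0.012
grasp_force: 122.0
```

```bash
python3 - <<'E'
from h import *
o=observe();print({k:np.round(o[k],4) for k in("tcp_pos","orientation","contact_force","moment")})
s=snapshot("side");cv2.imwrite("pics/crop8.png",cv2.resize(s["color"][190:290,250:390],None,fx=5,fy=5,interpolation=cv2.INTER_CUBIC)[...,::-1])
E
```

```text
{'tcp_pos': array([ 0.574 , -0.0422,  0.0845]), 'orientation': array([-6.1180e-01, -3.0801e+00,  1.0000e-04]), 'contact_force': array([-10.241 ,   2.5578,  20.6723]), 'moment': array([-0.1763,  1.7146,  0.0867])}
```

View pics/crop8.png

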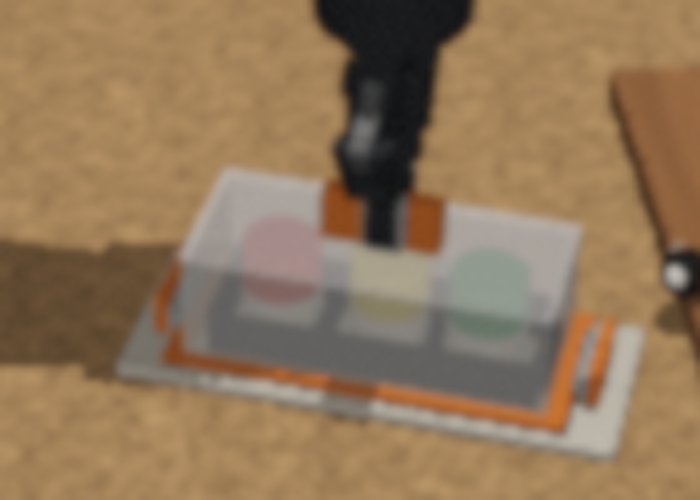

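The picture shows the cover down, rim flat on the base, both clips over the rim ends at (172,330) and (590,360), and the jars inside. I take out the side load and press a bit more.

Call:
{"op": "jog_arm", "data": {
  "moves": [
    [[-0.6,0.2,0,0,0,0,8],[-0.6,0.2,-1,0,0,0,8],[0,0,-0.5,0,0,0,8],[0,0,0,0,0,0,8],[0,0,0,0,0,0,8]]
  ]
}}

```text
time: 22.15
tcp_pos: [0.574, -0.0421, 0.0844]
orientation: [0.612, 3.08, -0.001]
contact_force: [-9.4, 2.9, 24.1]
finger_gap: 0.0116
grasp_force: 122.5
```

```bash
python3 - <<'E'
from e import *
o=observe();print({k:np.round(o[k],4) for k in("tcp_pos","orientation","contact_force","moment")})
s=snapshot("side");b=s["color"].astype(float);ob=b[...,0]-b[...,2]
print([scan(s,ob,.010,(x,-54),(x,-34),"") for x in(-85,-60,60,85)])
E
```

```text
{'tcp_pos': array([ 0.574 , -0.0421,  0.0844]), 'orientation': array([ 6.1180e-01,  3.0799e+00, -6.0000e-04]), 'contact_force': array([-9.401 ,  2.9244, 24.1133]), 'moment': array([-0.3165,  1.7445,  0.0982])}
[(array([-85. , -39.8]), np.float64(2.2)), (array([-60. , -37.8]), np.float64(2.7)), (array([ 60. , -39.2]), np.float64(3.3)), (array([ 85. , -37.8]), np.float64(3.4))]
```

Call:
{"op": "jog_arm", "data": {
  "moves": [
    [[-0.8,0.2,-0.7,0,0,0,8],[-0.4,0.2,-0.7,0,0,0,8],[0,0,0,0,0,0,8],[0,0,0,0,0,0,8],[0,0,0,0,0,0,8]]
  ]
}}

```text
time: 22.82
tcp_pos: [0.574, -0.0421, 0.0844]
orientation: [0.611, 3.077, -0.001]
contact_force: [-8.9, 1.3, 27.7]
finger_gap: 0.0119
grasp_force: 123.0
```

```bash
python3 - <<'E'
from h import *
o=observe();f=o["contact_force"];print(o["tcp_pos"],f)
if 22<f[2]<38: print(close_job())
E
```

```text
[ 0.57403332 -0.04212391  0.08444462] [-8.87959863  1.34187471 27.6538897 ]
the job is handed in; nothing more can be done
None
```

I handed the job in at 22.8 s: red and green jars upright in the end cells, yellow in the middle, cover down on its seat with both clips snapped over the rim as far as the force and the side view show, and the arm still gripping and pressing at about 28 N.

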